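# Clamp a scooter wheel with the torque-limited handle and start the balancer

## Task

Tighten the two-arm clamp handle on top of the wheel, clockwise seen from above, by pushing on an arm until its torque clutch plainly slips on the collar, then stop at once: no more than about 25 degrees of slip. After that turn the machine's key clockwise against its spring to the start stop, keep it there for half a second, and let it spring back to run. Leave the other things on the bench where they are.

Things in the scene. Friction and masses are not known exactly. Their poses are not given: they have to be found in the camera images.
- machine: Bench wheel balancer: yellow housing 320 x 320 mm, 58 mm high, steel turntable 310 mm across up to 70 mm, four jaws up to 101 mm. On it an aluminium scooter rim, 264 mm across, five spokes, hub 72 mm across, top edge of rim at 140 mm, of hub at 142 mm. Origin: middle of the underside; its vertical axis is also the handle's axis. Fixed. Nothing spins in this exercise.
- wing_hub (a point): Clamp handle on top of the wheel: this point is on its vertical turning axis at the height of the arms' centre line, 181 mm above the bench. Black hub 48 mm across, from 166 to 194 mm (steel cap to 200 mm), and two bare round dark steel arms 14 mm thick along this frame's +x and -x, bare from 24 to 96 mm from the axis, each with a black ball at its end. Clockwise from above tightens.
- wing_end_a (a point): Centre of the black ball, 24 mm across, at the end of the handle's +x arm: 108 mm from the axis, 181 mm above the bench. Handle and collar first turn easily together (about 0.15 N m, 2 N at 85 mm from the axis) through an angle between 0.3 and 1.4 rad that cannot be seen beforehand; then the collar meets a hard stop.
- wing_end_b (a point): The same ball on the -x arm. Arms' undersides stand 34 mm above the rim. Once the collar has stopped, the handle stands firm until its clutch slips at 1.3 N m (about 15 N at 85 mm from the axis); then it turns on at that torque for as long as it is pushed. It stays where it is left.
- wing (a joint): Slip of the handle on the steel collar beneath it (72 mm across, top at 164 mm), in rad: 0 at the start, growing as the clutch slips clockwise; it stays 0 while both turn together. To the eye: a bright pointer on the hub's edge and a bright tick on the collar's top are in line until it slips.
- key_bow (a point): Centre of the key's black bow: an upright plate 32 mm long (this frame's x), 10 mm thick (y), 26 mm high, centre 133 mm above the bench. It stands in a steel lock (34 mm across, top at 106 mm) on a grey box 90 x 90 x 100 mm fixed to the bench to one side of the machine, left or right. The key turns about this point's vertical axis.
- key (a joint): Turn of the key in rad: 0 = run, where its spring holds it; 1.15 = the start stop, clockwise seen from above; start counts from 0.9. The spring pulls back with 0.04 N m at run and 0.18 N m at the stop; let go, it springs back to 0. The key is live from the outset: do not turn it before the wheel is clamped.
- weight_bin: Black open bin of wheel weights, 110 x 100 x 50 mm, fixed to the bench at the other side of the machine. Origin: centre of its underside.
- socket: Loose steel socket standing up, 32 mm across, 40 mm high; bystander. Origin: centre of its underside.
- lube: Loose white bottle with black cap, 60 mm across, 150 mm high; bystander. Origin: centre of its underside.
- tin: Loose low steel tin, 70 mm across, 60 mm high; bystander. Origin: centre of its underside.
- spanner: Loose steel spanner lying on the bench, along its x; bystander.
- mallet: Loose mallet lying on the bench, along its x; bystander.
- driver: Loose screwdriver with a black handle lying on the bench, along its x; bystander.
Things that resemble listed ones, but are neither listed nor needed, are in the scene too. Of the things shaped like the part that bears key_bow, the grey one is meant.

How it is judged (in metres and radians):
On the way, in this order (a step that is already met when the one before it is completed fails the run):
1. the clamp handle is tightened until its clutch slips (more than 0.06 rad) (value of joint wing above 0.06 rad), for 0.1 s.
2. the key is turned to start (past 0.9 rad) and kept there for 0.3 s (value of joint key above 0.9 rad), for 0.3 s.
At the end, for the whole second after the job is handed in: The handle has slipped clockwise on its collar by 0.06 to 0.52 rad and is at rest, the key has sprung back to run (under 0.1 rad), and the handled parts are let go and every bystander lies within 30 mm of where it was (value of joint wing between 0.06 and 0.52 rad and value of joint key below 0.1 rad and velocity of joint wing between -0.05 and 0.05 rad/s and distance of each of socket, lube, tin, spanner, mallet, driver from where it was at the start of the episode below 0.03 m); the robot touches nothing.
It fails at once if the clutch was driven on after it slipped (more than 0.52 rad, 30 degrees) (value of joint wing above 0.52 rad).
It fails at once if the key was turned towards start before the wheel was clamped (value of joint key above 0.6 rad and value of joint wing below 0.06 rad).
It fails at once if a bystander was moved by more than 30 mm (distance of any of socket, lube, tin, spanner, mallet, driver from where it was at the start of the episode above 0.03 m).
It also fails if it takes over 72 s, if anything falls off the work surface, if the arm or the gripper's body presses on something with over 40 N, if the wrist force passes 120 N, or if a joint passes its speed limit or range.

## Robot

A 7-joint arm with a two-finger parallel gripper is mounted at the origin on the work surface. World frame = base frame: x ahead of the robot, y to its left, z up, the work surface at z = 0. Lengths are in mm, angles in rad, forces in N, time in s.
With the tool pointing down it reaches from about 400 to 850 mm from the base axis. Payload 10.4 kg.
Tool frame: the origin (TCP) lies midway between the tips of the shut fingers; the grasp point (between the pads) lies 19 mm behind it; z points along the fingers, y is the line along which they close (so a half turn about z gives the same grasp; the last joint's range is limited). The gripper opens to 85 mm and grips with 20 to 120 N. Pads are 22 mm wide; open, the fingers measure 114 mm over their backs; the gripper's body (76 mm by 85 mm) begins 54 mm behind the grasp point. The pads swing forward as they close: fully open they stand 13 mm farther back than shut.
Start: joints at [-1.368, 0.332, -0.065, 1.46, 0.022, 1.35, -0.088], TCP at [139.914, 609.16, 231.338] pointing down, gripper open.
Joint ranges: [-2.6, 2.6], [-0.5, 2.12], [-1.47, 1.34], [0.16, 2.42], [-1.27, 4.41], [0.06, 2.06], [-2.6, 2.6]. Speed limits (rad/s): [2.22, 2.22, 2.79, 2.79, 3.14, 3.14, 3.14].

## Interface

Orientations are given as a unit quaternion [w, x, y, z].
In Python, from workcell import sensors, optics, arm, models gives the robot as it stands.
- The arm moves only by the tool servo_tool, never from a script. Its argument "commands" is a list of rows, each a list of 7 numbers: the turn, a rotation vector about the tool's x, y, z in units of pi/2 rad (1.0 is pi/2 rad), then the shift along the tool's x, y, z in units of 25 cm (1.0 is 25 cm), then the gripper's target within -1 to 1 (fully open at 1, half-way at 0, shut at -1). In form: [[ax, ay, az, tx, ty, tz, grip], ...]. A call has 1 to 10 rows; each row is the pose to reach, as a shift and turn from the pose commanded when the call began, along the tool's axes at that moment; what a row does not reach only later rows make up. A row lasts 1/12 s, in which the tool goes at most 41.7 mm and 7.16 degrees, less where a joint would pass 70% of its speed; a pose out of reach is approached as far as the arm can. A call with a number of a shift or a turn outside -1 to 1 is refused whole. A call with a gripper value outside its range is refused whole. The fingers move at their own pace and stop on an object; "force" is the grip in N (left out, the last holds). Time passes only in rows, so rows that repeat a pose let the fingers close. It gives the time, the measured TCP pose, the force, the opening and the grip force at its end, in the units of the state.
- sensors.read_state(): the state, without advancing time (a new reading comes with each control period).
- optics.get_image(name): name is "side" or "top"; returns the picture (384x512x3 uint8, blue, green, red); there is no depth.
- optics.camera_info(name): a dict with "intrinsics" (3x3 intrinsics, pixels), "D" ([k1, k2, p1, p2, k3] as OpenCV has them; the pictures are not rectified), "R" (3x3) and "t" (3): a world point X has camera coordinates R X + t. Camera axes: x right, y down, z forward; pixel columns grow to the right and rows downward; lengths in mm; the calibration is good to about 2 mm. A picture is of the moment at which its call begins. camera_info takes no time and is no camera call.
- arm.hand_in(): hands the job in; it is judged then, once.
Trained networks look in the newest picture that a camera, given by its name, has taken for a name from the list of things; names that differ only in an ending like _2 or _b are one class to them, and where a whole thing is asked for, a point or a joint stands for the part that bears it (a point fixed in the world has none). Each returns a list of dicts, best first, with "confidence" (0 to 1); they miss things now and then, are a little off and sometimes report something else, mostly with a low value. They report only what shows in the picture. A call takes as long as a camera call. They do not tell look-alikes from the thing itself.
- models.spot_in(query, camera): "rect" ([left, top, width, height] in pixels, round what is visible of it).
- models.outline_of(query, camera): "region" (384x512 bool, what is visible of it) and "rect" ([left, top, width, height] in pixels, round what is visible of it).
The state is a dict: "clock": time; "qpos": joint angles; "qvel": joint speeds; "joint_torque": joint torques, N m; "eef_pos": TCP position; "orientation": TCP orientation; "force": force on the tool from outside, world axes, zero at the start; "ft_torque": the same for the moment, N m; "width": finger opening in mm; "gripper_force": force on a finger pad.
Only numpy, scipy, OpenCV 4.12 (cv2) and the standard library are available. Lean on these libraries where they do the work, as an engineer would, in place of code of your own. Each camera call takes 0.05 s, during which the arm holds its last target. There are 200 camera calls.

## Working session

There is one attempt and no reset: what is moved stays moved. The work goes in short steps, Python scripts to look and compute and a tool call to move; the robot and the scene stay as the last step left them, time stands still between calls to the robot, and variables do not carry over. Pictures are saved under pics/ and viewed, at most 10 in all, crops included, and the job is handed in when it is done.

Besides the shell and the picture viewer there is one more tool, called after ">>>" as name(argument=value, ...), one argument or row to a line, values as JSON. servo_tool: Moves the arm, as the interface text tells. Shifts and turns lie within -1 to 1; 1 stands for 25 cm of shift or pi/2 rad of turn. Its arguments: {"type":"object","properties":{"commands":{"type":"array","items":{"type":"array","items":{"type":"number","minimum":-1,"maximum":1}}},"force":{"type":"number"}},"required":["commands"]}

```bash
mkdir -p pics; cat > h.py <<'E'
import numpy as np, cv2
from workcell import sensors, optics, arm, models
def proj(name,X):
    c=optics.camera_info(name);X=np.atleast_2d(np.array(X,float))
    return cv2.projectPoints(X,cv2.Rodrigues(np.array(c["R"],float))[0],np.array(c["t"],float),np.array(c["intrinsics"],float),np.array(c["D"],float))[0].reshape(-1,2)
def ray(name,p):
    c=optics.camera_info(name);R=np.array(c["R"],float);t=np.array(c["t"],float).ravel()
    u=cv2.undistortPoints(np.array([[p]],float),np.array(c["intrinsics"],float),np.array(c["D"],float)).ravel()
    return -R.T@t, R.T@np.array([u[0],u[1],1])
def atz(name,p,z):
    o,d=ray(name,p);return o+d*(z-o[2])/d[2]
def tri(pa,pb):
    (o1,d1),(o2,d2)=ray("top",pa),ray("side",pb)
    A=np.stack([d1,-d2],1);s=np.linalg.lstsq(A,o2-o1,rcond=None)[0]
    a,b=o1+s[0]*d1,o2+s[1]*d2
    return (a+b)/2,np.linalg.norm(a-b)
E
python3 - <<'E'
from h import *
s=sensors.read_state();print({k:np.round(v,3) for k,v in s.items()})
for c in("top","side"):
    im=optics.get_image(c);cv2.imwrite(f"pics/{c}0.png",im)
    print(c,ray(c,(256,192)))
    for q in("wing_hub","wing_end_a","key_bow","weight_bin","machine"):
        print(c,q,[(np.round(d["rect"]).tolist(),round(d["confidence"],2)) for d in models.spot_in(q,c)][:5])
a=cv2.imread("pics/top0.png");b=cv2.imread("pics/side0.png")
cv2.imwrite("pics/both.png",np.hstack([a,b])[:, :])
E
```

```text
{'clock': np.float64(0.0), 'qpos': array([-1.368,  0.333, -0.065,  1.461,  0.022,  1.35 , -0.089]), 'qvel': array([ 0.003, -0.001,  0.001, -0.   ,  0.001,  0.001,  0.001]), 'joint_torque': array([-1.0000e-03, -6.2547e+01,  4.9000e-02, -3.9160e+01,  1.6000e-02,
        1.0000e-02,  0.0000e+00]), 'eef_pos': array([139.833, 608.776, 230.514]), 'orientation': array([-0.   ,  0.113,  0.994, -0.001]), 'force': array([-0.507,  0.062,  0.036]), 'ft_torque': array([ 0.019, -0.035,  0.015]), 'gripper_force': np.float64(0.0), 'width': np.float64(85.368)}
top (array([ 130.49439707,  -33.29688064, 2050.02967487]), array([ 0.19871016, -0.01126627, -0.98013895]))
top wing_hub [([218.0, 160.0, 51.0, 30.0], 0.83)]
top wing_end_a [([215.0, 158.0, 55.0, 34.0], 0.68)]
top key_bow [([350.0, 187.0, 5.0, 22.0], 0.15)]
top weight_bin [([159.0, 189.0, 28.0, 26.0], 0.88)]
top machine [([204.0, 145.0, 76.0, 78.0], 0.89)]
side (array([  271.38342936, -1046.39546193,  1007.21371669]), array([ 0.16389827,  0.75503576, -0.63495669]))
side wing_hub [([267.0, 157.0, 25.0, 38.0], 0.67)]
side wing_end_a [([266.0, 159.0, 23.0, 38.0], 0.49)]
side key_bow [([284.0, 248.0, 7.0, 13.0], 0.58), ([224.0, 251.0, 12.0, 13.0], 0.58), ([285.0, 315.0, 29.0, 13.0], 0.45)]
side weight_bin [([226.0, 156.0, 31.0, 23.0], 0.68)]
side machine [([233.0, 159.0, 90.0, 85.0], 0.86), ([267.0, 161.0, 20.0, 38.0], 0.59)]
```

```bash
python3 - <<'E'
from h import *
a=cv2.imread("pics/top0.png")[110:290,130:370];b=cv2.imread("pics/side0.png")[130:340,180:400]
cv2.imwrite("pics/a.png",cv2.resize(a,None,fx=3.3,fy=3.3,interpolation=cv2.INTER_CUBIC))
cv2.imwrite("pics/b.png",cv2.resize(b,None,fx=2.85,fy=2.85,interpolation=cv2.INTER_CUBIC))
E
```

```text
(no output)
```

View pics/a.png

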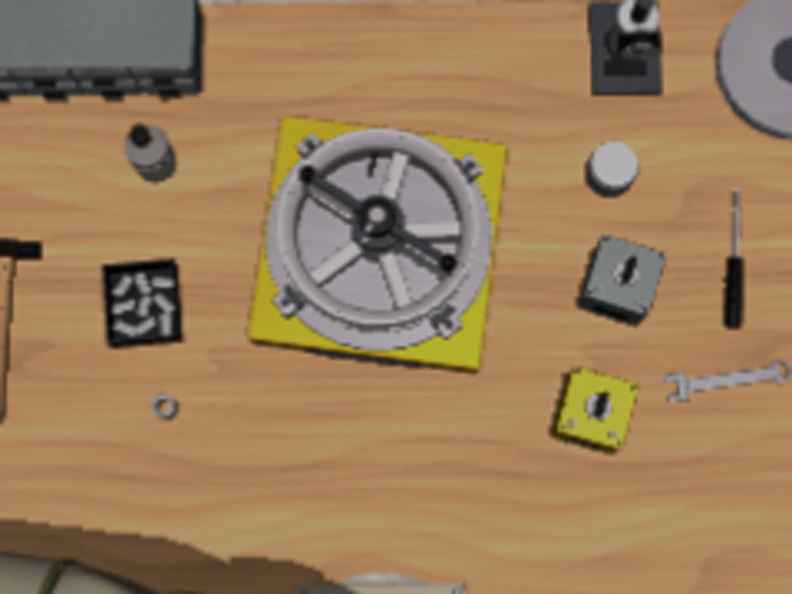

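View pics/b.png

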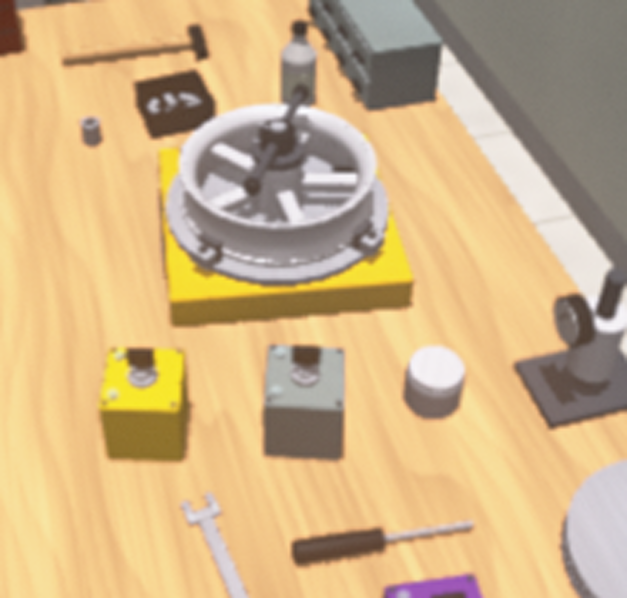

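Top view (full-image px): handle hub about (244,176), balls (223,163) and (266,190). The key boxes are grey at (320,192) and yellow at (311,233). The grey one fits the description, and the yellow one is a look-alike. In the side view the grey bow is at (287,255).

```bash
python3 - <<'E'
from h import *
P={"hub":((244.2,175.5),(277.9,175.5)),"ballR":((265.8,189.7),(268.8,195.3)),"ballL":((223,162.7),(285.3,163.0)),"bow":((320,191.5),(287.4,254.9))}
for k,(a,b) in P.items():
    X,e=tri(a,b);print(k,X.round(1),round(e,1), "z-top",[atz("top",a,z).round(0)[:2] for z in((133,) if k=="bow" else (181,))])
a=cv2.imread("pics/top0.png");b=cv2.imread("pics/side0.png")
A=cv2.resize(a[170:215,298:343],(390,390),interpolation=cv2.INTER_CUBIC)
A2=cv2.resize(a[150:205,215:275],(425,390),interpolation=cv2.INTER_CUBIC)[:, :400]
cv2.imwrite("pics/c.png",np.hstack([A,A2]))
for q in ["key_bow"]:
  for c in("top","side"): 
    optics.get_image(c)
    for d in models.outline_of(q,c)[:3]:
      m=d["region"];ys,xs=np.nonzero(m);print(c,d["rect"],round(d["confidence"],2),xs.mean(),ys.mean(),len(xs))
E
```

```text
hub [580.8  -6.1 193.5] 4.3 z-top [array([582.,  -6.])]
ballR [521.  -96.5 183. ] 5.1 z-top [array([519., -96.])]
ballL [639.9  84.7 179.1] 0.4 z-top [array([639.,  85.])]
bow [ 519.5 -333.4  130.8] 2.3 z-top [array([ 518., -333.])]
top [306.9, 152.6, 15.8, 15.7] 0.75 314.4299065420561 161.00934579439252 214
side [330.1, 340.0, 13.4, 8.8] 0.71 336.22105263157897 343.11578947368423 95
side [280.1, 247.0, 10.1, 13.8] 0.4 286.3263157894737 254.8842105263158 95
```

View pics/c.png

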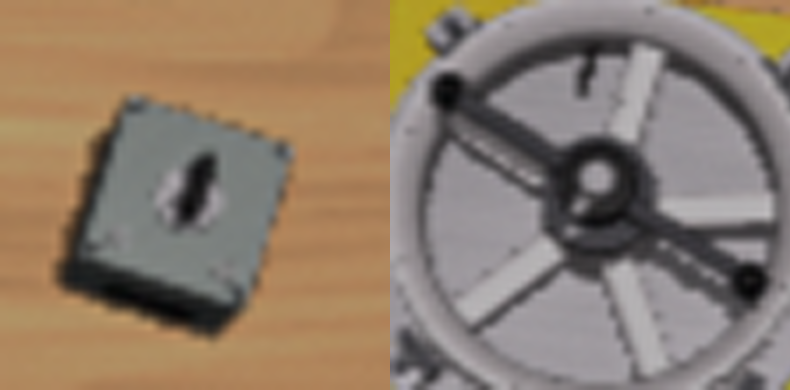

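The crop confirms it: the grey box has a silver lock and a black bow, and the handle arms run at about 57°/-123° in world. I'll grip the far-left arm near 75 mm radius and rotate it about the axis at roughly (580,-6).

>>> servo_tool(
  commands=[
    [0, 0, 0.55, -1, -0.725, -0.04, 0.5],
    [0, 0, 0.55, -1, -0.725, -0.04, 0.5],
    [0, 0, 0.55, -1, -0.725, -0.04, 0.5],
    [0, 0, 0.55, -1, -0.725, -0.04, 0.5],
    [0, 0, 0.55, -1, -0.725, -0.04, 0.5],
    [0, 0, 0.55, -1, -0.725, -0.04, 0.5],
    [0, 0, 0.55, -1, -0.725, -0.04, 0.5],
    [0, 0, 0.55, -1, -0.725, -0.04, 0.5],
    [0, 0, 0.55, -1, -0.725, -0.04, 0.5],
    [0, 0, 0.55, -1, -0.725, -0.04, 0.5],
  ],
  force=60,
)

```text
clock: 1.63
eef_pos: [343.7, 375.9, 241.6]
orientation: [-0.0, 0.519, 0.855, 0.0]
force: [-0.0, 1.0, 0.3]
width: 64.4
gripper_force: 0.0
```

```bash
cat >> h.py <<'E'
from scipy.spatial.transform import Rotation as Rn
def rel(target, yang):
    s=sensors.read_state();q=s["orientation"];R=Rn.from_quat([q[1],q[2],q[3],q[0]])
    y=np.radians(yang);Y=np.array([np.cos(y),np.sin(y),0]);Z=np.array([0,0,-1.]);X=np.cross(Y,Z)
    T=Rn.from_matrix(np.stack([X,Y,Z],1))
    print("clk",s["clock"].round(2),"pos",s["eef_pos"].round(1),"ang",np.degrees(np.arctan2(*R.as_matrix()[1::-1,1])).round(1),"F",np.round(s["force"],1),"w",s["width"].round(1),"q",np.round(s["qpos"],2))
    print("turn",((R.inv()*T).as_rotvec()/(np.pi/2)).round(3),"shift",(R.inv().apply(np.array(target)-s["eef_pos"])/250).round(3))
E
python3 -c "
from h import *
rel((621,57,230),-33.3)"
```

```text
Traceback (most recent call last):
  File "h.py", line 22, in rel
    print("clk",s["clock"].round(2),"pos",s["eef_pos"].round(1),"ang",np.degrees(np.arctan2(*R.as_matrix()[1::-1,1])).round(1),"F",np.round(s["force"],1),"w",s["width"].round(1),"q",np.round(s["qpos"],2))
                ^^^^^^^^^^^^^^^^
AttributeError: 'float' object has no attribute 'round'
```

```bash
sed -i 's/s\["clock"\].round(2)/round(float(s["clock"]),2)/;s/s\["width"\].round(1)/round(float(s["width"]),1)/' h.py
python3 -c "
from h import *
rel((621,57,230),-33.3)"
```

```text
clk 1.63 pos [343.7 375.9 241.6] ang 27.4 F [-0.   1.   0.3] w 64.4 q [-1.1   0.06  0.19  1.76 -0.01  1.32 -0.43]
turn [ 0.    -0.001  0.675] shift [-1.643  0.397  0.046]
```

>>> servo_tool(
  commands=[
    [0, 0, 0.5, -1, 0.24, 0, 0.5],
    [0, 0, 0.5, -1, 0.24, 0, 0.5],
    [0, 0, 0.5, -1, 0.24, 0, 0.5],
    [0, 0, 0.5, -1, 0.24, 0, 0.5],
    [0, 0, 0.5, -1, 0.24, 0, 0.5],
    [0, 0, 0.5, -1, 0.24, 0, 0.5],
    [0, 0, 0.5, -1, 0.24, 0, 0.5],
    [0, 0, 0.5, -1, 0.24, 0, 0.5],
  ],
)

```text
clock: 2.3
eef_pos: [513.3, 180.7, 241.1]
orientation: [0.001, 0.808, 0.589, -0.0]
force: [0.0, 0.5, -0.6]
width: 63.7
gripper_force: 0.0
```

```bash
python3 -c "
from h import *
rel((621,57,230),-33.3)"
```

```text
clk 2.3 pos [513.3 180.7 241.1] ang -17.8 F [ 0.   0.5 -0.6] w 63.7 q [-0.84  0.15  0.46  1.69 -0.07  1.32 -0.67]
turn [0.001 0.    0.173] shift [-0.34   0.561  0.045]
```

>>> servo_tool(
  commands=[
    [0, 0, 0.173, -0.34, 0.56, 0.044, 0.5],
    [0, 0, 0.173, -0.34, 0.56, 0.044, 0.5],
    [0, 0, 0.173, -0.34, 0.56, 0.044, 0.5],
    [0, 0, 0.173, -0.34, 0.56, 0.044, 0.5],
    [0, 0, 0.173, -0.34, 0.56, 0.044, 0.5],
    [0, 0, 0.173, -0.34, 0.56, 0.044, 0.5],
    [0, 0, 0.173, -0.34, 0.56, 0.044, 0.5],
  ],
)

```text
clock: 2.88
eef_pos: [619.5, 62.1, 229.7]
orientation: [-0.001, 0.878, 0.479, -0.0]
force: [-0.6, 0.2, -0.3]
width: 64.2
gripper_force: 0.0
```

```bash
python3 -c "
from h import *
rel((621,57,162),-33.3)
for c,n in(('top','d1'),('side','d2')):
    im=optics.get_image(c);cv2.imwrite('pics/%s.png'%n,im)
a=cv2.imread('pics/d1.png')[140:220,200:280];b=cv2.imread('pics/d2.png')[120:220,230:330]
cv2.imwrite('pics/d.png',np.hstack([cv2.resize(x,(400,400),interpolation=cv2.INTER_CUBIC) for x in(a,b)]))
"
```

```text
clk 2.88 pos [619.5  62.1 229.7] ang -32.8 F [-0.6  0.2 -0.3] w 64.2 q [-0.62  0.36  0.58  1.5  -0.2   1.35 -0.6 ]
turn [-0.001 -0.     0.005] shift [-0.014  0.016  0.271]
```

View pics/d.png

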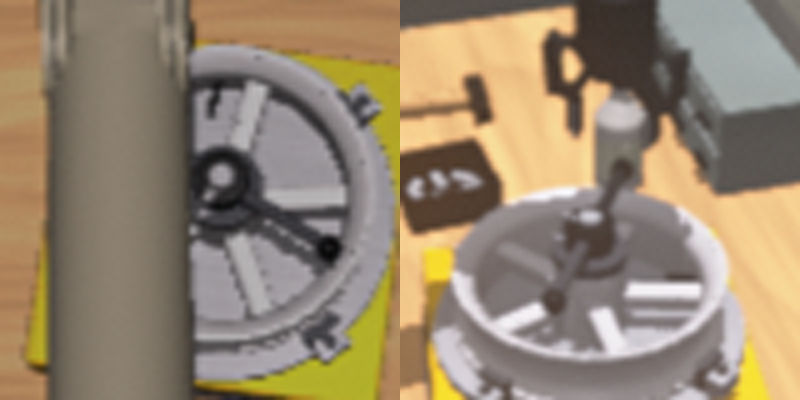

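The fingers straddle the far arm (side crop: fingers at about (560,90)-(670,80), above the arm at (620,175)). Next I descend and grip.

>>> servo_tool(
  commands=[
    [0, 0, 0, 0, 0, 0.14, 0.4],
    [0, 0, 0, 0, 0, 0.27, 0.4],
    [0, 0, 0, 0, 0, 0.27, 0.4],
    [0, 0, 0, 0, 0, 0.27, 0.4],
    [0, 0, 0, 0, 0, 0.27, -1],
    [0, 0, 0, 0, 0, 0.27, -1],
    [0, 0, 0, 0, 0, 0.27, -1],
    [0, 0, 0, 0, 0, 0.27, -1],
    [0, 0, 0, 0, 0, 0.27, -1],
    [0, 0, 0, 0, 0, 0.27, -1],
  ],
  force=60,
)

```text
clock: 3.82
eef_pos: [620.6, 59.9, 164.4]
orientation: [-0.0, 0.879, 0.477, 0.001]
force: [-2.1, 1.8, 7.1]
width: 11.7
gripper_force: 58.4
```

```bash
python3 -c "
from h import *
rel((621,57,162),-33.3)
print(sensors.read_state()['gripper_force'],sensors.read_state()['ft_torque'])"
```

```text
clk 3.82 pos [620.6  59.9 164.4] ang -33.0 F [-2.1  1.8  7.1] w 11.7 q [-0.6   0.4   0.56  1.58 -0.23  1.22 -0.58]
turn [ 0.001 -0.001  0.003] shift [-0.009  0.008  0.01 ]
58.391037583351135 [ 0.17787789  0.41600196 -0.10117318]
```

>>> servo_tool(
  commands=[
    [0, 0, 0.033, 0, 0.016, 0, -1],
    [0, 0, 0.067, -0.002, 0.032, 0, -1],
    [0, 0, 0.1, -0.004, 0.048, 0, -1],
    [0, 0, 0.133, -0.007, 0.064, 0, -1],
    [0, 0, 0.133, -0.007, 0.064, 0, -1],
    [0, 0, 0.133, -0.007, 0.064, 0, -1],
  ],
)

```text
clock: 4.32
eef_pos: [633.0, 49.5, 164.3]
orientation: [-0.0, 0.924, 0.382, 0.001]
force: [-3.3, 0.2, 8.1]
width: 12.0
gripper_force: 59.1
```

```bash
cat >> h.py <<'E'
def st():
    s=sensors.read_state();q=s["orientation"];M=Rn.from_quat([q[1],q[2],q[3],q[0]]).as_matrix()
    p=s["eef_pos"];d=p[:2]-np.array([580,-6])
    print("clk",round(float(s["clock"]),2),"pos",p.round(1),"yang",np.degrees(np.arctan2(M[1,1],M[0,1])).round(1),"polar",np.hypot(*d).round(1),np.degrees(np.arctan2(d[1],d[0])).round(1),"Ftool",(M.T@s["force"]).round(1),"Mtool",(M.T@s["ft_torque"]).round(2),"w",round(float(s["width"]),1),"q",np.round(s["qpos"],2))
E
python3 -c "
from h import *
st()"
```

```text
clk 4.32 pos [633.   49.5 164.3] yang -45.0 polar 76.7 46.3 Ftool [-2.2 -2.5 -8.1] Mtool [ 0.52 -0.29  0.34] w 12.0 q [-0.6   0.44  0.6   1.55 -0.26  1.23 -0.75]
```

>>> servo_tool(
  commands=[
    [0, 0, 0.037, 0, 0.018, 0, -1],
    [0, 0, 0.074, -0.002, 0.036, 0, -1],
    [0, 0, 0.111, -0.005, 0.0535, 0, -1],
    [0, 0, 0.111, -0.005, 0.0535, 0, -1],
    [0, 0, 0.111, -0.005, 0.0535, 0, -1],
  ],
)

```text
clock: 4.73
eef_pos: [641.3, 39.1, 164.3]
orientation: [-0.0, 0.954, 0.3, 0.001]
force: [-3.7, 1.3, 9.2]
width: 11.6
gripper_force: 59.5
```

```bash
python3 -c "
from h import *
st()"
```

```text
clk 4.73 pos [641.3  39.1 164.3] yang -55.0 polar 76.1 36.4 Ftool [-2.3 -3.2 -9.2] Mtool [ 0.59 -0.69  0.33] w 11.6 q [-0.6   0.46  0.64  1.53 -0.29  1.24 -0.89]
```

>>> servo_tool(
  commands=[
    [0, 0, 0.037, 0, 0.018, 0, -1],
    [0, 0, 0.074, -0.002, 0.036, 0, -1],
    [0, 0, 0.111, -0.005, 0.0535, 0, -1],
    [0, 0, 0.111, -0.005, 0.0535, 0, -1],
    [0, 0, 0.111, -0.005, 0.0535, 0, -1],
  ],
)

```text
clock: 5.15
eef_pos: [647.6, 27.5, 164.3]
orientation: [-0.001, 0.976, 0.216, 0.0]
force: [-6.3, 0.8, 9.0]
width: 11.8
gripper_force: 59.7
```

```bash
python3 -c "
from h import *
st()"
```

```text
clk 5.15 pos [647.6  27.5 164.3] yang -65.0 polar 75.5 26.4 Ftool [-5.4 -3.4 -9. ] Mtool [ 0.69 -1.05  0.43] w 11.8 q [-0.6   0.49  0.67  1.51 -0.31  1.25 -1.02]
```

>>> servo_tool(
  commands=[
    [0, 0, 0.037, -0.002, 0.018, 0, -1],
    [0, 0, 0.074, -0.005, 0.036, 0, -1],
    [0, 0, 0.111, -0.009, 0.053, 0, -1],
    [0, 0, 0.111, -0.009, 0.053, 0, -1],
    [0, 0, 0.111, -0.009, 0.053, 0, -1],
  ],
)

```text
clock: 5.57
eef_pos: [651.7, 15.3, 164.4]
orientation: [-0.001, 0.991, 0.131, 0.001]
force: [-3.9, 2.6, 8.2]
width: 11.8
gripper_force: 59.5
```

```bash
python3 -c "
from h import *
st()"
```

```text
clk 5.57 pos [651.7  15.3 164.4] yang -75.0 polar 74.8 16.5 Ftool [-3.1 -3.5 -8.2] Mtool [ 0.73 -0.56  0.42] w 11.8 q [-0.6   0.5   0.71  1.5  -0.34  1.26 -1.16]
```

>>> servo_tool(
  commands=[
    [0, 0, 0.037, -0.001, 0.018, 0, -1],
    [0, 0, 0.074, -0.004, 0.036, 0, -1],
    [0, 0, 0.111, -0.007, 0.053, 0, -1],
    [0, 0, 0.111, -0.007, 0.053, 0, -1],
    [0, 0, 0.111, -0.007, 0.053, 0, -1],
  ],
)

```text
clock: 5.98
eef_pos: [653.6, 2.3, 164.4]
orientation: [-0.001, 0.999, 0.044, 0.001]
force: [-2.6, 3.9, 6.9]
width: 11.8
gripper_force: 59.6
```

```bash
python3 -c "
from h import *
st()"
```

```text
clk 5.98 pos [653.6   2.3 164.4] yang -84.9 polar 74.1 6.4 Ftool [-2.2 -4.2 -6.9] Mtool [ 0.76 -0.46  0.38] w 11.8 q [-0.61  0.52  0.74  1.5  -0.36  1.26 -1.3 ]
```

>>> servo_tool(
  commands=[
    [0, 0, 0.037, -0.001, 0.018, 0, -1],
    [0, 0, 0.074, -0.004, 0.036, 0, -1],
    [0, 0, 0.111, -0.006, 0.052, 0, -1],
    [0, 0, 0.111, -0.006, 0.052, 0, -1],
    [0, 0, 0.111, -0.006, 0.052, 0, -1],
  ],
)

```text
clock: 6.4
eef_pos: [653.3, -10.7, 164.3]
orientation: [-0.001, 0.999, -0.043, 0.001]
force: [-2.3, 4.7, 7.8]
width: 12.0
gripper_force: 59.6
```

```bash
python3 -c "
from h import *
st()"
```

```text
clk 6.4 pos [653.3 -10.7 164.3] yang -94.9 polar 73.4 -3.7 Ftool [-2.7 -4.5 -7.8] Mtool [ 0.7  -0.53  0.44] w 12.0 q [-0.61  0.53  0.78  1.5  -0.38  1.27 -1.44]
```

>>> servo_tool(
  commands=[
    [0, 0, 0.037, -0.001, 0.018, 0, -1],
    [0, 0, 0.074, -0.003, 0.035, 0, -1],
    [0, 0, 0.1, -0.005, 0.047, 0, -1],
    [0, 0, 0.1, -0.005, 0.047, 0, -1],
    [0, 0, 0.1, -0.005, 0.047, 0, -1],
  ],
)

```text
clock: 6.82
eef_pos: [651.1, -22.1, 164.3]
orientation: [-0.001, 0.993, -0.121, 0.001]
force: [-2.3, 3.9, 7.3]
width: 12.1
gripper_force: 59.5
```

```bash
python3 -c "
from h import *
st()"
```

```text
clk 6.82 pos [651.1 -22.1 164.3] yang -103.9 polar 72.9 -12.8 Ftool [-3.1 -3.2 -7.3] Mtool [ 0.73 -0.62  0.38] w 12.1 q [-0.62  0.54  0.82  1.51 -0.4   1.27 -1.56]
```

>>> servo_tool(
  commands=[
    [0, 0, 0.03, -0.001, 0.014, 0, -1],
    [0, 0, 0.06, -0.002, 0.028, 0, -1],
    [0, 0, 0.09, -0.005, 0.042, 0, -1],
    [0, 0, 0.09, -0.005, 0.042, 0, -1],
    [0, 0, 0.09, -0.005, 0.042, 0, -1],
  ],
)

```text
clock: 7.23
eef_pos: [648.5, -29.7, 164.4]
orientation: [-0.002, 0.982, -0.189, 0.002]
force: [3.3, 8.5, 5.8]
width: 12.1
gripper_force: 58.7
```

```bash
python3 -c "
from h import *
st()"
```

```text
clk 7.23 pos [648.5 -29.7 164.4] yang -111.8 polar 72.5 -19.1 Ftool [-0.1 -9.2 -5.7] Mtool [ 1.97 -0.13 -0.14] w 12.1 q [-0.63  0.54  0.85  1.52 -0.42  1.27 -1.68]
```

The stop is met, with the force rising and the position lagging. I'll go on in smaller steps.

>>> servo_tool(
  commands=[
    [0, 0, 0.022, -0.001, 0.011, 0, -1],
    [0, 0, 0.044, -0.002, 0.022, 0, -1],
    [0, 0, 0.055, -0.003, 0.028, 0, -1],
    [0, 0, 0.055, -0.003, 0.028, 0, -1],
    [0, 0, 0.055, -0.003, 0.028, 0, -1],
  ],
)

```text
clock: 7.65
eef_pos: [645.9, -35.5, 164.5]
orientation: [-0.003, 0.973, -0.231, 0.002]
force: [7.4, 9.1, 4.8]
width: 12.2
gripper_force: 58.6
```

```bash
python3 -c "
from h import *
st()"
```

```text
clk 7.65 pos [645.9 -35.5 164.5] yang -116.7 polar 72.2 -24.1 Ftool [  2.5 -11.5  -4.7] Mtool [ 2.36  0.32 -0.25] w 12.2 q [-0.63  0.54  0.87  1.53 -0.43  1.27 -1.74]
```

>>> servo_tool(
  commands=[
    [0, 0, 0.022, -0.001, 0.011, 0, -1],
    [0, 0, 0.044, -0.002, 0.022, 0, -1],
    [0, 0, 0.044, -0.002, 0.022, 0, -1],
    [0, 0, 0.044, -0.002, 0.022, 0, -1],
  ],
)

```text
clock: 7.98
eef_pos: [643.3, -40.4, 164.5]
orientation: [-0.003, 0.964, -0.265, 0.002]
force: [8.4, 8.5, 2.4]
width: 12.0
gripper_force: 58.5
```

```bash
python3 -c "
from h import *
st()"
```

```text
clk 7.98 pos [643.3 -40.4 164.5] yang -120.7 polar 72.0 -28.5 Ftool [  2.9 -11.6  -2.3] Mtool [ 2.52  0.54 -0.11] w 12.0 q [-0.64  0.54  0.89  1.54 -0.44  1.27 -1.8 ]
```

The force has plateaued at about 11.6 N while the handle turned on roughly 10°, so the clutch is slipping. I'll stop, release and rise.

>>> servo_tool(
  commands=[
    [0, 0, 0, 0, -0.008, 0, 0.4],
    [0, 0, 0, 0, -0.008, 0, 0.4],
    [0, 0, 0, 0, -0.008, 0, 0.4],
    [0, 0, 0, 0, -0.008, 0, 0.4],
    [0, 0, 0, 0, -0.008, 0, 0.4],
    [0, 0, 0, 0, -0.008, 0, 0.4],
    [0, 0, 0, 0, -0.008, -0.15, 0.4],
    [0, 0, 0, 0, -0.008, -0.3, 0.4],
    [0, 0, 0, 0, -0.008, -0.3, 0.4],
    [0, 0, 0, 0, -0.008, -0.3, 0.4],
  ],
)

```text
clock: 8.82
eef_pos: [642.4, -43.2, 240.0]
orientation: [-0.001, 0.964, -0.267, 0.002]
force: [-0.6, -0.6, -1.7]
width: 60.1
gripper_force: 0.0
```

```bash
python3 -c "
from h import *
st()
rel((519.5,-333.5,236),-110)"
```

```text
clk 8.82 pos [642.4 -43.2 240. ] yang -121.0 polar 72.6 -30.8 Ftool [-0.2  0.8  1.7] Mtool [-0.01 -0.   -0.01] w 60.1 q [-0.65  0.49  0.92  1.44 -0.39  1.4  -1.83]
clk 8.82 pos [642.4 -43.2 240. ] ang -121.0 F [-0.6 -0.6 -1.7] w 60.1 q [-0.65  0.49  0.92  1.44 -0.39  1.4  -1.83]
turn [-0.001 -0.002 -0.122] shift [0.176 1.249 0.014]
```

>>> servo_tool(
  commands=[
    [0, 0, -0.71, 0.08, 0.6, 0, 0.4],
    [0, 0, -0.71, 0.08, 0.6, 0, 0.4],
    [0, 0, -0.71, 0.08, 0.6, 0, 0.4],
    [0, 0, -0.71, 0.08, 0.6, 0, 0.4],
    [0, 0, -0.71, 0.08, 0.6, 0, 0.4],
    [0, 0, -0.71, 0.08, 0.6, 0, 0.4],
    [0, 0, -0.71, 0.08, 0.6, 0, 0.4],
    [0, 0, -0.71, 0.08, 0.6, 0, 0.4],
    [0, 0, -0.71, 0.08, 0.6, 0, 0.4],
    [0, 0, -0.71, 0.08, 0.6, 0, 0.4],
  ],
)

```text
clock: 9.65
eef_pos: [581.0, -181.4, 236.8]
orientation: [-0.0, 0.958, 0.286, -0.001]
force: [0.2, 1.0, 0.4]
width: 59.9
gripper_force: 0.0
```

```bash
python3 -c "
from h import *
st()
rel((519.5,-333.5,230),70)"
```

```text
clk 9.65 pos [ 581.  -181.4  236.8] yang -56.7 polar 175.4 -89.7 Ftool [ 0.7 -0.8 -0.4] Mtool [ 0.01 -0.    0.04] w 59.9 q [-0.36  0.35  0.76  1.53 -0.24  1.36 -0.57]
clk 9.65 pos [ 581.  -181.4  236.8] ang -56.7 F [0.2 1.  0.4] w 59.9 q [-0.36  0.35  0.76  1.53 -0.24  1.36 -0.57]
turn [-1.000e-03 -1.000e-03 -1.408e+00] shift [-0.539  0.374  0.027]
```

>>> servo_tool(
  commands=[
    [0, 0, -0.7, 0, 0, 0, 0.4],
    [0, 0, -0.7, 0, 0, 0, 0.4],
    [0, 0, -0.7, 0, 0, 0, 0.4],
    [0, 0, -0.7, 0, 0, 0, 0.4],
    [0, 0, -0.7, 0, 0, 0, 0.4],
    [0, 0, -0.7, 0, 0, 0, 0.4],
    [0, 0, -0.7, 0, 0, 0, 0.4],
    [0, 0, -0.7, 0, 0, 0, 0.4],
    [0, 0, -0.7, 0, 0, 0, 0.4],
    [0, 0, -0.7, 0, 0, 0, 0.4],
  ],
)

```text
clock: 10.48
eef_pos: [581.1, -181.4, 237.0]
orientation: [-0.001, 0.669, 0.743, -0.0]
force: [-0.2, -0.4, 0.4]
width: 59.6
gripper_force: 0.0
```

```bash
python3 -c "
from h import *
st()
for c,n in(('top','e1'),('side','e2')):
    im=optics.get_image(c);cv2.imwrite('pics/%s.png'%n,im)
a=cv2.imread('pics/e1.png');b=cv2.imread('pics/e2.png')
R=lambda x:cv2.resize(x,(390,290),interpolation=cv2.INTER_CUBIC)
cv2.imwrite('pics/e.png',np.vstack([np.hstack([R(a[150:206,208:283]),R(a[174:210,296:344])]),np.hstack([R(b[150:206,240:315]),R(b[235:271,260:308])])]))
"
```

```text
clk 10.48 pos [ 581.1 -181.4  237. ] yang 6.0 polar 175.4 -89.6 Ftool [-0.4 -0.2 -0.4] Mtool [-0.   -0.04 -0.04] w 59.6 q [-0.23  0.32  0.57  1.53 -0.18  1.35  0.47]
```

View pics/e.png

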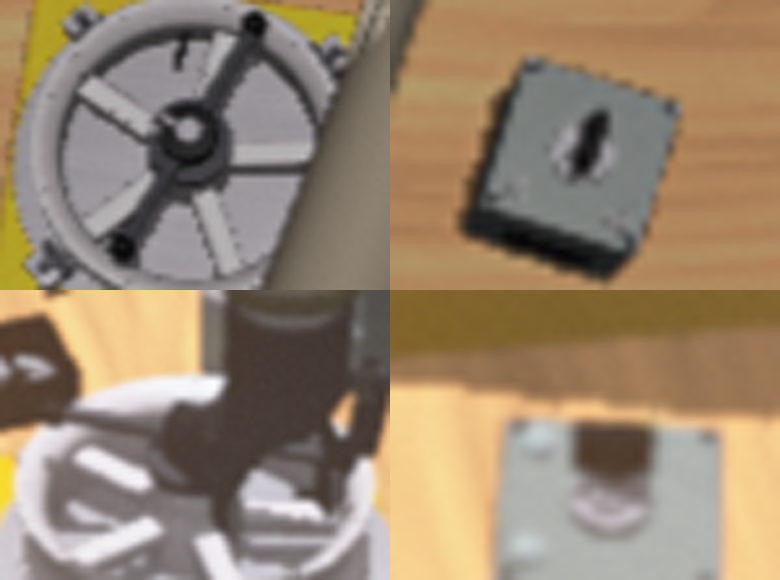

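The handle now lies at about -30° (balls at composite (253,22) and (123,245)). It has turned 87°, more than the 80° maximum free travel, so it did slip, by an estimated 9–17°. The bow on the grey box (composite (592,145)) lies along the box, at about -17°.

```bash
python3 -c "
from h import *
rel((519.5,-333.5,200),73)"
```

```text
clk 10.58 pos [ 581.2 -181.4  237.2] ang 5.6 F [-0.1  0.3  0.8] w 59.7 q [-0.23  0.32  0.57  1.53 -0.18  1.35  0.46]
turn [-0.    -0.001 -0.749] shift [-0.581 -0.305  0.149]
```

>>> servo_tool(
  commands=[
    [0, 0, -0.75, -0.58, -0.305, 0.1, 0.2],
    [0, 0, -0.75, -0.58, -0.305, 0.1, 0.2],
    [0, 0, -0.75, -0.58, -0.305, 0.1, 0.2],
    [0, 0, -0.75, -0.58, -0.305, 0.1, 0.2],
    [0, 0, -0.75, -0.58, -0.305, 0.1, 0.2],
    [0, 0, -0.75, -0.58, -0.305, 0.1, 0.2],
    [0, 0, -0.75, -0.58, -0.305, 0.1, 0.2],
    [0, 0, -0.75, -0.58, -0.305, 0.1, 0.2],
    [0, 0, -0.75, -0.58, -0.305, 0.1, 0.2],
    [0, 0, -0.75, -0.58, -0.305, 0.1, 0.2],
  ],
)

```text
clock: 11.42
eef_pos: [520.5, -333.5, 212.4]
orientation: [-0.0, 0.143, 0.99, 0.0]
force: [0.1, 0.7, 0.8]
width: 50.9
gripper_force: 0.0
```

```bash
python3 -c "
from h import *
rel((519.5,-333.5,118),73)
im=optics.get_image('side');p=proj('side',[(519.5,-333.5,133),(519.5,-333.5,200)]);print(p)
x,y=p[0].astype(int);cv2.imwrite('pics/f.png',cv2.resize(im[y-60:y+40,x-55:x+55],(660,600),interpolation=cv2.INTER_CUBIC))
"
```

```text
clk 11.42 pos [ 520.5 -333.5  212.4] ang 73.5 F [0.1 0.7 0.8] w 50.9 q [ 0.14  0.34  0.45  1.53 -0.15  1.31  1.89]
turn [ 0.    -0.     0.006] shift [ 0.004 -0.001  0.377]
[[287.08126919 254.57842977]
 [287.76643843 239.95135627]]
```

View pics/f.png

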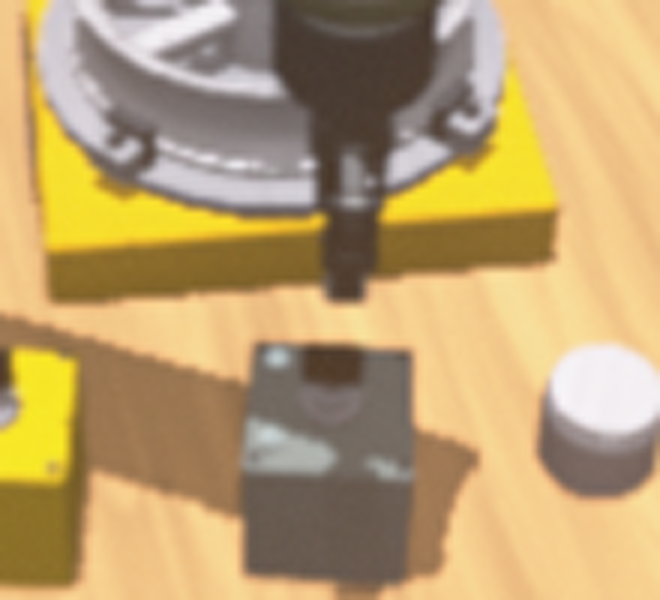

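```bash
python3 -c "
from h import *
p=proj('side',[(520.5,-333.5,133),(511.7-2,-362,220),(519.5,-333.5,120),(519.5,-333.5,106),(519.5,-333.5,146)]);o=p[0]*0+[287-55,254-60]
print((p-o)*6)
im=optics.get_image('top')
q=proj('top',[(519.5,-333.5,106),(519.5,-333.5,133)]);print(q)
"
```

```text
[[332.31498251 363.09386013]
 [334.02669149 292.94647776]
 [329.72157705 379.71358885]
 [328.90763487 396.93470541]
 [331.26368485 346.97968465]]
[[319.21925706 192.36650554]
 [320.12496135 191.13365654]]
```

```bash
python3 -c "
import numpy as np
P=np.array([(620.6,59.9,-33.0),(633,49.5,-45),(641.3,39.1,-55),(647.6,27.5,-65),(651.7,15.3,-75),(653.6,2.3,-84.9),(653.3,-10.7,-94.9),(651.1,-22.1,-103.9)])
t=np.radians(P[:,2]);n=np.c_[np.cos(t),np.sin(t)]
d=(n*P[:,:2]).sum(1)
print(np.linalg.lstsq(n,d,rcond=None)[:2]); print(np.linalg.lstsq(np.c_[n,np.ones(8)],d,rcond=None)[:2])"
```

```text
(array([579.08140746,  -4.32415555]), array([0.08492068]))
(array([579.31854605,  -4.9373131 ,  -0.60877291]), array([0.06815466]))
```

>>> servo_tool(
  commands=[
    [0, 0, 0, 0.004, 0, 0.15, 0.2],
    [0, 0, 0, 0.004, 0, 0.3, 0.2],
    [0, 0, 0, 0.004, 0, 0.375, 0.2],
    [0, 0, 0, 0.004, 0, 0.375, 0.2],
    [0, 0, 0, 0.004, 0, 0.375, 0.2],
  ],
  force=25,
)

```text
clock: 11.93
eef_pos: [519.3, -333.1, 118.7]
orientation: [-0.001, 0.146, 0.989, 0.0]
force: [0.3, -0.1, 0.6]
width: 51.5
gripper_force: 0.0
```

```bash
python3 -c "
from h import *
st()"
```

```text
clk 11.93 pos [ 519.3 -333.1  118.7] yang 73.2 polar 332.7 -100.5 Ftool [-0.3 -0.  -0.6] Mtool [-0.02  0.    0.07] w 51.5 q [ 0.16  0.42  0.43  1.64 -0.19  1.13  1.92]
```

>>> servo_tool(
  commands=[
    [0, 0, 0, 0, 0, 0, -1],
    [0, 0, 0, 0, 0, 0, -1],
    [0, 0, 0, 0, 0, 0, -1],
    [0, 0, 0, 0, 0, 0, -1],
    [0, 0, 0, 0, 0, 0, -1],
    [0, 0, 0, 0, 0, 0, -1],
    [0, 0, 0, 0, 0, 0, -1],
  ],
  force=30,
)

```text
clock: 12.52
eef_pos: [520.6, -333.3, 120.6]
orientation: [0.001, 0.144, 0.99, 0.0]
force: [-0.9, 1.2, 6.4]
width: 10.0
gripper_force: 30.8
```

```bash
python3 -c "
from h import *
st()"
```

```text
clk 12.52 pos [ 520.6 -333.3  120.6] yang 73.4 polar 332.7 -100.3 Ftool [ 1.2  0.8 -6.4] Mtool [-0.39  0.19  0.49] w 10.0 q [ 0.16  0.42  0.43  1.64 -0.19  1.13  1.92]
```

>>> servo_tool(
  commands=[
    [0, 0, 0.07, 0, 0, 0, -1],
    [0, 0, 0.14, 0, 0, 0, -1],
    [0, 0, 0.21, 0, 0, 0, -1],
    [0, 0, 0.28, 0, 0, 0, -1],
    [0, 0, 0.35, 0, 0, 0, -1],
    [0, 0, 0.35, 0, 0, 0, -1],
  ],
)

```text
clock: 13.02
eef_pos: [519.8, -334.6, 120.7]
orientation: [0.001, 0.411, 0.912, -0.001]
force: [-3.0, -1.4, 6.0]
width: 9.4
gripper_force: 29.8
```

```bash
python3 -c "
from h import *
st()"
```

```text
clk 13.02 pos [ 519.8 -334.6  120.7] yang 41.5 polar 334.1 -100.4 Ftool [ 0.9 -3.2 -6. ] Mtool [ 0.77  0.13 -0.09] w 9.4 q [ 0.08  0.43  0.54  1.64 -0.24  1.13  1.4 ]
```

>>> servo_tool(
  commands=[
    [0, 0, 0.07, 0, 0, 0, -1],
    [0, 0, 0.14, 0, 0, 0, -1],
    [0, 0, 0.21, 0, 0, 0, -1],
    [0, 0, 0.28, 0, 0, 0, -1],
    [0, 0, 0.35, 0, 0, 0, -1],
    [0, 0, 0.35, 0, 0, 0, -1],
    [0, 0, 0.35, 0, 0, 0, -1],
  ],
)

```text
clock: 13.6
eef_pos: [518.4, -335.3, 120.6]
orientation: [0.0, 0.641, 0.768, -0.001]
force: [-8.3, -1.7, 9.3]
width: 9.2
gripper_force: 30.4
```

```bash
python3 -c "
from h import *
st()"
```

```text
clk 13.6 pos [ 518.4 -335.3  120.6] yang 10.3 polar 335.0 -100.6 Ftool [-0.2 -8.5 -9.3] Mtool [ 1.93 -0.15 -0.15] w 9.2 q [ 0.    0.45  0.64  1.65 -0.29  1.14  0.9 ]
```

>>> servo_tool(
  commands=[
    [0, 0, 0.04, 0, -0.006, 0, -1],
    [0, 0, 0.05, 0, -0.006, 0, -1],
    [0, 0, 0.05, 0, -0.006, 0, -1],
    [0, 0, 0.05, 0, -0.006, 0, -1],
    [0, 0, 0.05, 0, -0.006, 0, -1],
    [0, 0, 0.05, 0, -0.006, 0, -1],
    [0, 0, 0.05, 0, -0.006, 0, -1],
    [0, 0, 0.05, 0, -0.006, 0, -1],
    [0, 0, 0.05, 0, -0.006, 0, -1],
  ],
)

```text
clock: 14.35
eef_pos: [518.1, -335.3, 120.6]
orientation: [0.001, 0.67, 0.743, -0.0]
force: [-4.0, -3.3, 8.1]
width: 9.3
gripper_force: 30.1
```

```bash
python3 -c "
from h import *
st()
im=optics.get_image('side');b=cv2.imread('pics/e2.png')
R=lambda x:cv2.resize(x[215:275,255:325],(390,334),interpolation=cv2.INTER_CUBIC)
cv2.imwrite('pics/g.png',np.hstack([R(b),R(im)]))"
```

```text
clk 14.35 pos [ 518.1 -335.3  120.6] yang 5.9 polar 335.1 -100.7 Ftool [-2.8 -4.3 -8.1] Mtool [ 0.93 -0.62 -0.21] w 9.3 q [-0.01  0.45  0.66  1.65 -0.3   1.14  0.83]
```

View pics/g.png

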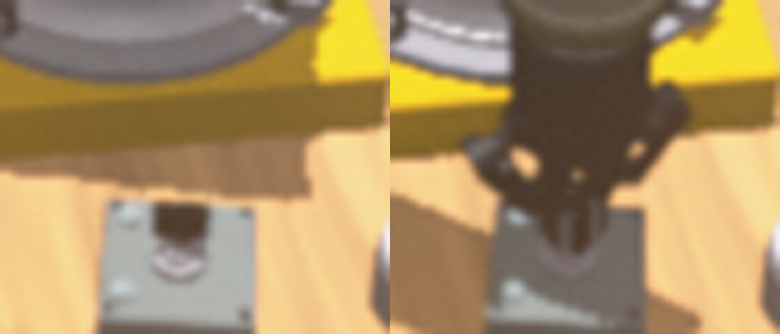

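The fingers hold the bow (at about (575,225) in the crop) and it is at the start stop: 67° turned, moment about -0.2 N m. Held for over 0.6 s. Now I let go and rise.

>>> servo_tool(
  commands=[
    [0, 0, 0, 0, 0, 0, 0.8],
    [0, 0, 0, 0, 0, 0, 0.8],
    [0, 0, 0, 0, 0, 0, 0.8],
    [0, 0, 0, 0, 0, 0, 0.8],
    [0, 0, 0, 0, 0, 0, 0.8],
    [0, 0, 0, 0, 0, 0, 0.8],
    [0, 0, 0, 0, 0, -0.15, 0.8],
    [0, 0, 0, 0, 0, -0.3, 0.8],
    [0, 0, 0, 0, 0, -0.45, 0.8],
    [0, 0, 0, 0, 0, -0.45, 0.8],
  ],
)

```text
clock: 15.23
eef_pos: [520.4, -335.5, 239.1]
orientation: [0.005, 0.669, 0.743, 0.002]
force: [1.2, -1.2, 0.1]
width: 76.5
gripper_force: 0.0
```

>>> servo_tool(
  commands=[
    [0, 0, 0, -0.5, 0.3, 0, 0.8],
    [0, 0, 0, -0.5, 0.3, 0, 0.8],
    [0, 0, 0, -0.5, 0.3, 0, 0.8],
    [0, 0, 0, -0.5, 0.3, 0, 0.8],
    [0, 0, 0, -0.5, 0.3, 0, 0.8],
    [0, 0, 0, -0.5, 0.3, 0, 0.8],
  ],
)

```text
clock: 15.73
eef_pos: [605.5, -451.1, 229.8]
orientation: [-0.001, 0.67, 0.743, -0.001]
force: [-0.2, 0.6, 0.0]
width: 77.1
gripper_force: 0.0
```

```bash
python3 -c "
from h import *
st()
a=optics.get_image('top');b=optics.get_image('side')
R=lambda x:cv2.resize(x,(390,290),interpolation=cv2.INTER_CUBIC)
cv2.imwrite('pics/i.png',np.vstack([np.hstack([R(a[150:206,208:283]),R(a[174:210,296:344])]),np.hstack([R(b[140:350,180:400]),R(b[235:271,260:308])])]))"
```

```text
clk 15.73 pos [ 605.5 -451.1  229.8] yang 5.9 polar 445.8 -86.7 Ftool [ 0.6 -0.2 -0. ] Mtool [0.01 0.01 0.02] w 77.1 q [ 0.23  0.71  0.66  1.06 -0.41  1.5   0.9 ]
```

View pics/i.png

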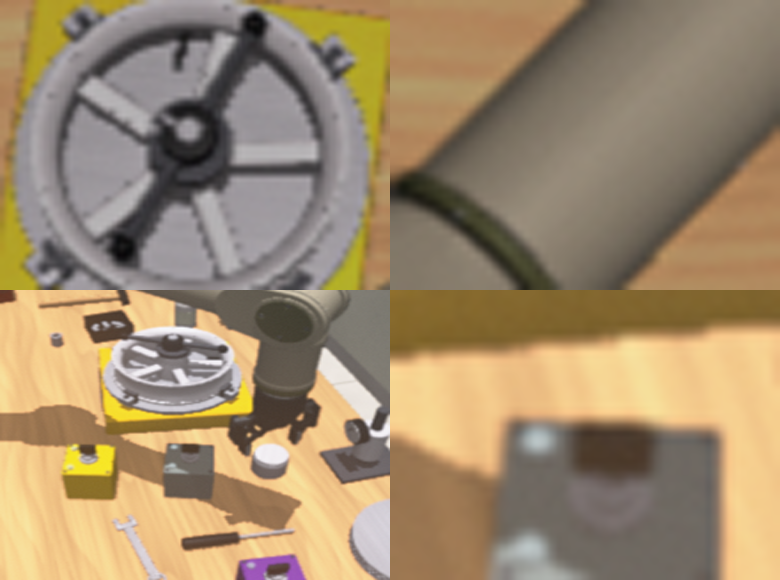

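The handle is unchanged at -30° (ball at (253,22)). The key bow is broadside again at (612,450), so it's back at run, and the bystanders are in place. Handing in.

```bash
python3 -c "
from workcell import arm
print(arm.hand_in())"
```

```text
the job is handed in; nothing more can be done
None
```

I handed the job in (no verdict was returned): the clutch slipped an estimated 9–17°, the key was held past 0.9 rad near the start stop for over half a second and sprang back to run, and the bystanders visible in the last picture had not moved.

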